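# Load the cooling sheet onto the rail pair of its colour

## Robot

A 7-joint arm with a two-finger parallel gripper is mounted at the origin on a cart in front of the work surface, level with it; the furniture and walls round the work are solid. World frame = base frame: x ahead of the robot, y to its left, z up, the work surface at z = 0. Lengths are in m, angles in rad, forces in N, time in s.
With the tool pointing down it reaches from about 0.35 to 0.9 m from the base axis. Payload 8.1 kg.
Tool frame: the origin (TCP) lies between the finger pads; the fingertips stand 11 mm ahead of it and the grasp point (between the pads) lies 8 mm behind it; z points along the fingers, y is the line along which they close (so a half turn about z gives the same grasp; the last joint's range is limited). The gripper opens to 92 mm and grips with 3 to 60 N. Pads are 19 mm wide; open, the fingers measure 130 mm over their backs; the gripper's body (75 mm by 190 mm) begins 47 mm behind the grasp point.
Start: joints at [-1.258, 0.434, 0.025, 1.573, -0.012, 1.134, -0.075], TCP at [0.252, 0.572, 0.238] pointing down, gripper open.
Joint ranges: [-2.62, 2.62], [-0.44, 2.09], [-1.27, 1.32], [0.08, 2.57], [-1.32, 4.46], [0.12, 2], [-2.74, 2.74]. Speed limits (rad/s): [2.22, 2.22, 3.01, 3.01, 3.14, 3.14, 3.14].

## Interface

Orientations are given as a rotation vector (axis times angle).
In Python, from cell import observe, get_image, camera_params, sign_off gives the robot as it stands.
- The arm moves only by the shell command python3 -m pendant 'ROWS' [FORCE]. ROWS is JSON, one flat list of numbers, 7 for each row, row after row: the shift along the tool's x, y, z in m, then the turn, a rotation vector about the tool's x, y, z in rad, then the finger opening in m, from 0 to 0.0918. In form: [dx, dy, dz, rx, ry, rz, jaw, dx, dy, dz, rx, ry, rz, jaw, ...]. A call has 1 to 10 rows; each row shifts and turns the commanded pose from where the row before left it, along the tool's axes as they then stand; what a row does not reach is not made up. A row lasts 1/8 s, in which the tool goes at most 62.5 mm and 10.7 degrees, less where a joint would pass 70% of its speed; a pose out of reach is approached as far as the arm can. A call is refused whole if a number of a shift passes 0.0625 or a number of a turn 0.188, either way. A call with a gripper value outside its range is refused whole. The fingers move at their own pace and stop on an object; FORCE is the grip in N (left out, the last holds). Time passes only in rows, so rows that do not move let the fingers close. It gives the time, the measured TCP pose, the force, the opening and the grip force at its end, in the units of the state.
- observe(): the state, without advancing time (a new reading comes with each control period).
- get_image(name): name is "scene" or "top" or "wrist"; returns the picture (384x512x3 uint8, red, green, blue); there is no depth.
- camera_params(name): a dict with "intrinsics" (3x3 intrinsics, pixels), "dist" ([k1, k2, p1, p2, k3] as OpenCV has them; the pictures are not rectified), "eye" and "rotation" of the camera in the world; the wrist camera has in their place "T_tool_cam" (4x4, takes a point from camera to tool coordinates, whose origin is the TCP and whose axes are the flange's). Camera axes: x right, y down, z forward; pixel columns grow to the right and rows downward; lengths in m; the calibration is good to about 2 mm. A picture is of the moment at which its call begins: read the wrist's pose just before it. camera_params takes no time and is no camera call.
- sign_off(): hands the job in; it is judged then, once.
The state is a dict: "clock": time; "joints": joint angles; "dq": joint speeds; "joint_efforts": joint torques, N m; "position": TCP position; "ee_rot": TCP orientation; "force": force on the tool from outside, world axes, zero at the start; "ft_torque": the same for the moment, N m; "width": opening from 0.0 (shut) to 1.0 (fully open); "gripper_force": force on a finger pad.
Only numpy, scipy, OpenCV 4.12 (cv2) and the standard library are available. Lean on these libraries where they do the work, as an engineer would, in place of code of your own. Each camera call takes 0.05 s, during which the arm holds its last target. There are 200 camera calls.

## Task

One wrapped chocolate bar lies on the steel cooling sheet with the black grip. Pick the sheet up and slide it, with the bar still on it, into the rack on the rail pair whose colour matches that bar's wrapper (green, gold or red), lifting it over the little stop lips at the front so that it ends lying flat on those two rails, fully in behind the lips. Let go of it, and leave the other two bars where they are.

Things in the scene. Friction and masses are not known exactly. Their poses are not given: they have to be found in the camera images.
- sheet: Steel cooling sheet: tray 155 mm long (x), 100 mm wide (y), floor 4 mm thick, rims up to 14 mm above its underside. A flat tongue 40 mm wide runs out 94 mm in front of it (-x) and carries a black upright grip block. Origin: centre of the tray part's underside; x from the grip to the far rim, z up. Starts flat on the table. About 0.18 kg.
- grip (a point): Centre of the sheet's black grip block, 157.5 mm from the sheet's origin towards -x and 32 mm above the sheet's underside. The block is 24 mm (x) by 30 mm (y) and reaches from 4 to 40 mm above the underside: grip it from above, across either pair of sides. Axes as the sheet's.
- rack: Fixed cooling rack, 146 mm wide (y), 194 mm high, three rail pairs one above the other. Origin: centre of its underside; x points into the rack from its open front, z up. Each rail: a ledge 4 mm thick reaching in to 42 mm from the mid-plane, and a web 56 mm from it (6 mm play each side of the sheet). A flange (underside 190 mm up) closes the top: entry is from the front only.
- entry (a point): Front of the rack in its mid-plane, at x = -88 mm from the rack's origin, 100 mm up. All ledges begin here, each with a stop lip 6 mm high, 5 mm thick; behind the lips the sheet has 167 mm to the back stops (12 mm play lengthwise). Flared guides reach 20 mm farther out. Lips, guides and patches on the posts have the pair's colour. Between the ledges the front is open for the tongue.
- rails_green (a point): Point midway between the two green rails (the lowest pair), level with the tops of their ledges (55 mm above the table) and midway between front lips and back stops: where the sheet's origin belongs if it goes on this pair. Axes as the rack's: x into the rack, z up.
- rails_gold (a point): Point midway between the two gold rails (the middle pair), level with the tops of their ledges (100 mm above the table) and midway between front lips and back stops: where the sheet's origin belongs if it goes on this pair. Axes as the rack's: x into the rack, z up.
- rails_red (a point): Point midway between the two red rails (the top pair), level with the tops of their ledges (145 mm above the table) and midway between front lips and back stops: where the sheet's origin belongs if it goes on this pair. Axes as the rack's: x into the rack, z up.
- bar_green: Chocolate bar, dark green wrapper, 56 x 139 x 11 mm (solid part 124 mm long), 0.09 kg, loose. Origin: centre of the underside; x across, y along it, z up. At the start one of the three bars, drawn at random, lies on the sheet, the other two on a cork mat.
- bar_gold: Chocolate bar, golden yellow wrapper, 56 x 139 x 11 mm (solid part 124 mm long), 0.09 kg, loose. Origin: centre of the underside; x across, y along it, z up. At the start one of the three bars, drawn at random, lies on the sheet, the other two on a cork mat.
- bar_red: Chocolate bar, dark red wrapper, 56 x 139 x 11 mm (solid part 124 mm long), 0.09 kg, loose. Origin: centre of the underside; x across, y along it, z up. At the start one of the three bars, drawn at random, lies on the sheet, the other two on a cork mat.

How it is judged:
By the outcome, as a careful person would: the job done as asked, in the order asked, and still so for the second after the job is handed in, with the robot touching nothing.
It also fails if it takes over 42 s, if anything falls off the work surface, if the arm or the gripper's body presses on something with over 40 N, if the wrist force passes 120 N, or if a joint passes its speed limit or range.

## Working session

There is one attempt and no reset: what is moved stays moved. The work goes in short steps, Python scripts to look and compute and a shell command to move; the robot and the scene stay as the last step left them, time stands still between calls to the robot, and variables do not carry over. Pictures are saved under pics/ and viewed, at most 11 in all, crops included, and the job is handed in when it is done.

```bash
ls; mkdir -p pics; python3 - <<'E'
from cell import *
import cv2
print(observe())
for n in("scene","top"):
    cv2.imwrite(f"pics/{n}0.png",get_image(n)[:,:,::-1]); print(n,camera_params(n))
print(camera_params("wrist"))
E
```

```text
pics
{'clock': 0.0, 'joints': array([-1.25759558,  0.43524938,  0.0249529 ,  1.57407078, -0.01161625,
        1.1339989 , -0.07508344]), 'dq': array([-0.00069632, -0.00083609, -0.00256153, -0.0006115 , -0.00100055,
       -0.00108541,  0.00017083]), 'joint_efforts': array([-8.89688436e-04, -6.67845368e+01,  9.84138586e-01, -3.14460683e+01,
       -6.07311074e-02,  4.28872823e-02,  9.24079859e-05]), 'position': array([0.25229095, 0.57128793, 0.2369385 ]), 'ee_rot': array([-6.48464461e-01, -3.07372590e+00,  2.46256423e-03]), 'force': array([-0.3948143 ,  0.0575159 , -0.22677636]), 'ft_torque': array([ 0.01384401, -0.05977637, -0.04104838]), 'gripper_force': 0.0, 'width': 0.9993888530405848}
scene {'intrinsics': array([[419.82659195,   0.        , 260.10805422],
       [  0.        , 419.82659195, 187.38960344],
       [  0.        ,   0.        ,   1.        ]]), 'dist': array([0.03776783, 0.        , 0.        , 0.        , 0.        ]), 'eye': array([0.02136988, 0.05528094, 0.74392066]), 'rotation': array([-1.35339681,  2.1969558 , -0.90988731])}
top {'intrinsics': array([[441.338982
[... 236 characters left out ...]
389, -0.23810578,  0.9425949 ]), 'rotation': array([-2.13975185,  2.14107998, -0.21391267])}
{'intrinsics': array([[344.81946804,   0.        , 252.24906337],
       [  0.        , 344.81946804, 190.71777977],
       [  0.        ,   0.        ,   1.        ]]), 'dist': array([-0.00216365,  0.        ,  0.        ,  0.        ,  0.        ]), 'T_tool_cam': array([[ 6.13339492e-04, -9.53277201e-01, -3.02096345e-01,
         8.12803460e-02],
       [ 9.99999637e-01,  4.06205081e-04,  7.48480512e-04,
        -1.64656826e-03],
       [-5.90796337e-04, -3.02096695e-01,  9.53277105e-01,
        -1.46582221e-01],
       [ 0.00000000e+00,  0.00000000e+00,  0.00000000e+00,
         1.00000000e+00]])}
```

View pics/scene0.png

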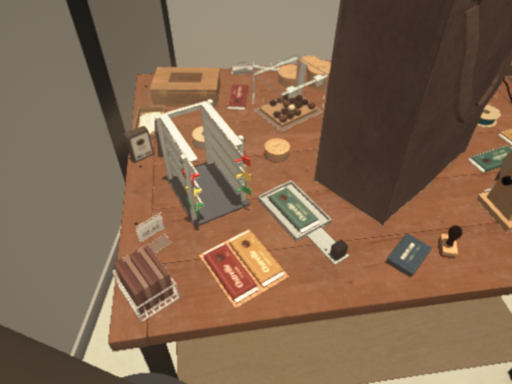

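View pics/top0.png

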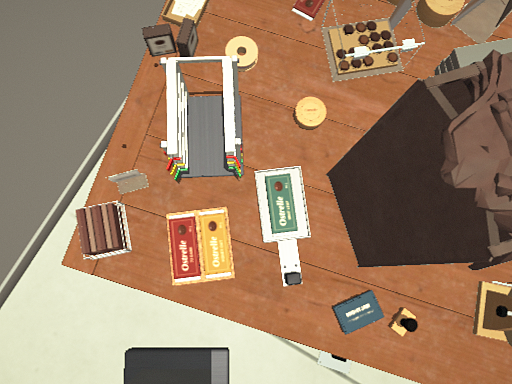

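The green bar is on the sheet: tray centre near (283,205) in the top view, grip near (292,278). The rack is near (205,120), open towards the bottom of the picture. The red and gold bars lie on the mat near (200,245). A tall dark bag stands to the right of the sheet.

```bash
cat > h.py <<'E'
import numpy as np, cv2
from cell import *
from scipy.spatial.transform import Rotation as R
def ray(n,uv,pose=None):
    c=camera_params(n)
    p=cv2.undistortPoints(np.array(uv,float).reshape(-1,1,2),c["intrinsics"],c["dist"]).reshape(-1,2)
    d=np.c_[p,np.ones(len(p))]
    if n=="wrist":
        pos,rv=pose; M=R.from_rotvec(rv).as_matrix(); T=c["T_tool_cam"]
        return pos+M@T[:3,3], d@(M@T[:3,:3]).T
    return c["eye"], d@R.from_rotvec(c["rotation"]).as_matrix().T
def onz(n,uv,z,pose=None):
    e,d=ray(n,uv,pose); z=np.broadcast_to(z,len(d))
    return e+d*((z-e[2])/d[:,2])[:,None]
E
python3 - <<'E'
from h import *
im=cv2.imread("pics/top0.png"); s=cv2.imread("pics/scene0.png")
f=lambda a:cv2.resize(a,None,fx=4,fy=4,interpolation=cv2.INTER_CUBIC)
a=f(im[50:190,155:250]);b=f(im[155:295,248:318])
cv2.imwrite("pics/z1.png",np.hstack([a,b]))
print(onz("top",[[283,205],[292,278],[205,175],[328,175],[358,266],[420,80]],[0.014,.04,0.055,0,0,0.3]).round(3))
hsv=cv2.cvtColor(im,cv2.COLOR_BGR2HSV)
# grip: dark blob near (292,278); bar green; tray white
g=(hsv[...,2]<70).astype('u1'); g[:, :275]=0;g[:,310:]=0;g[:262]=0;g[295:]=0
print("grip",cv2.minAreaRect(cv2.findNonZero(g)))
w=((hsv[...,2]>180)&(hsv[...,1]<50)).astype('u1'); w[:,:248]=0;w[:,318:]=0;w[:158]=0;w[290:]=0
n,l,st,c=cv2.connectedComponentsWithStats(w); k=1+st[1:,4].argmax()
w[l!=k]=0; print("sheet",st[k]); t=w.copy(); t[238:]=0
r=cv2.minAreaRect(cv2.findNonZero(t));print(r); q=cv2.boxPoints(r); P=onz("top",q,.014);print(P.round(4))
print(np.linalg.norm(P-np.roll(P,1,0),axis=1))
gr=((hsv[...,0]>65)&(hsv[...,0]<95)&(hsv[...,1]>80)).astype('u1');gr[:,:255]=0;gr[:,312:]=0;gr[:165]=0;gr[242:]=0
r=cv2.minAreaRect(cv2.findNonZero(gr));print("bar",r,onz("top",cv2.boxPoints(r),.013).round(4))
E
```

```text
[[ 0.58  -0.316  0.014]
 [ 0.428 -0.33   0.04 ]
 [ 0.636 -0.153  0.055]
 [ 0.648 -0.416  0.   ]
 [ 0.452 -0.474  0.   ]
 [ 0.737 -0.508  0.3  ]]
grip ((292.3538818359375, 277.830810546875), (11.907333374023438, 14.884167671203613), 82.87498474121094)
sheet [ 255  166   56  120 2480]
((282.2347412109375, 203.4156036376953), (72.12728118896484, 47.61590576171875), 82.7468032836914)
[[ 0.6542 -0.2543  0.014 ]
 [ 0.6677 -0.3565  0.014 ]
 [ 0.5136 -0.3726  0.014 ]
 [ 0.5011 -0.2731  0.014 ]]
[0.15419374 0.10308172 0.15500274 0.10021143]
bar ((280.532470703125, 203.40467834472656), (56.882659912109375, 25.08601951599121), 82.23483276367188) [[ 0.6407 -0.2763  0.013 ]
 [ 0.6482 -0.3299  0.013 ]
 [ 0.5269 -0.3443  0.013 ]
 [ 0.5198 -0.2918  0.013 ]]
```

View pics/z1.png

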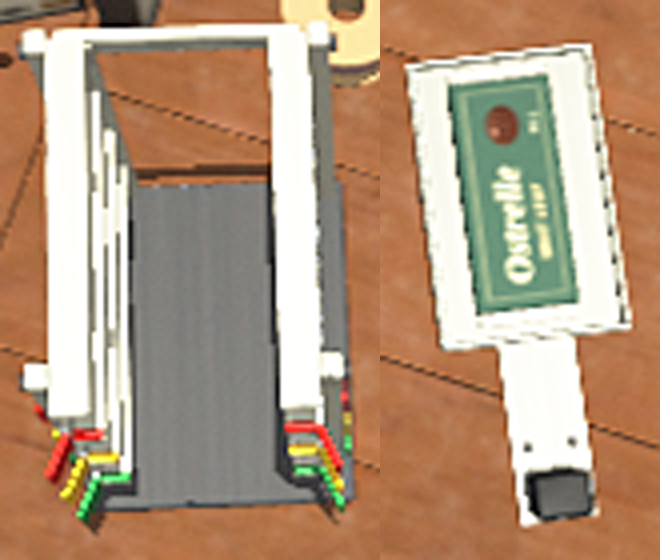

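```bash
python3 - <<'E'
from h import *
z=lambda p:(np.array(p,float)+.5)/4-.5+[155,50]
L=z([[130,478],[120,458],[103,435]]);Rr=z([[295,470],[290,452],[285,428]])
h=[.061,.106,.151]
A=onz("top",L,h);B=onz("top",Rr,h)
for a,b in zip(A,B):
    d=a-b; print(a.round(4),b.round(4),"w",np.linalg.norm(d).round(4),"mid",((a+b)/2).round(4),"yaw",np.arctan2(-d[0],d[1]).round(4))
F=onz("top",z([[46,60],[48,400],[309,60],[322,400],[270,60],[283,400],[89,400],[86,60]]),.194);print(F.round(4))
# scene: coloured blobs near rack front
im=cv2.imread("pics/scene0.png");a=cv2.resize(im[95:225,150:260],None,fx=4.5,fy=4.5,interpolation=cv2.INTER_CUBIC);cv2.imwrite("pics/z2.png",a)
E
```

```text
[ 0.6468 -0.1172  0.061 ] [ 0.6512 -0.201   0.061 ] w 0.084 mid [ 0.649  -0.1591  0.061 ] yaw 0.0524
[ 0.6468 -0.1183  0.106 ] [ 0.65   -0.2004  0.106 ] w 0.0822 mid [ 0.6484 -0.1593  0.106 ] yaw 0.0392
[ 0.6471 -0.1167  0.151 ] [ 0.6507 -0.2     0.151 ] w 0.0835 mid [ 0.6489 -0.1584  0.151 ] yaw 0.0429
[[ 0.8101 -0.0929  0.194 ]
 [ 0.6521 -0.099   0.194 ]
 [ 0.8112 -0.2113  0.194 ]
 [ 0.6525 -0.2181  0.194 ]
 [ 0.811  -0.1937  0.194 ]
 [ 0.6525 -0.2011  0.194 ]
 [ 0.6522 -0.1168  0.194 ]
 [ 0.8103 -0.1109  0.194 ]]
```

View pics/z2.png

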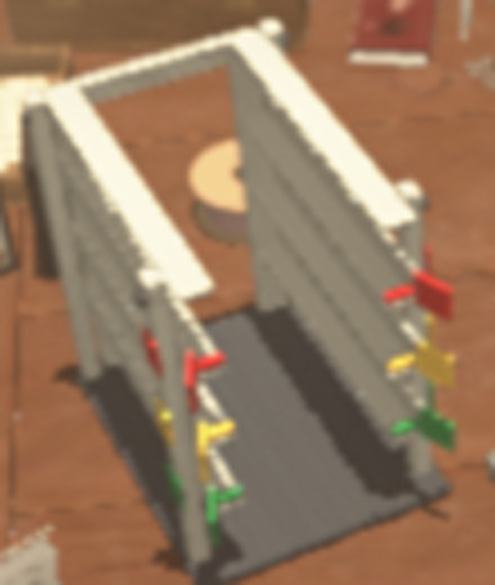

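The rack's lip spacing comes out at 84 mm, as given. Its yaw is about 0.042 rad and the entry is near (0.6475, -0.159). The sheet also fits its given sizes: yaw 0.113 rad, grip at (0.4276, -0.331). I'll move over the grip.

```bash
python3 -m pendant '[0,0,0,0,0,-0.176,0.0918, 0,0,0,0,0,-0.176,0.0918, 0,0,0,0,0,-0.176,0.0918, -0.016,-0.0545,0,0,0,0,0.0918, -0.016,-0.0545,0,0,0,0,0.0918, -0.016,-0.0545,0,0,0,0,0.0918, -0.016,-0.0545,0,0,0,0,0.0918, -0.016,-0.0545,0,0,0,0,0.0918, -0.016,-0.0545,0,0,0,0,0.0918, -0.016,-0.0545,0,0,0,0,0.0918]'
python3 -m pendant '[-0.016,-0.0545,0,0,0,0,0.0918, -0.016,-0.0545,0,0,0,0,0.0918, 0.0088,-0.0533,0,0,0,0,0.0918, 0.0088,-0.0533,0,0,0,0,0.0918, 0.0088,-0.0533,0,0,0,0,0.0918, 0.0088,-0.0533,0,0,0,0,0.0918, 0.0088,-0.0533,0,0,0,0,0.0918, 0.0088,-0.0533,0,0,0,0,0.0918,0.0088,-0.0533,0,0,0,0,0.0918,0,0,0,0,0,0,0.0918]'
python3 - <<'E'
from h import *
o=observe();print(o["clock"],o["position"],o["ee_rot"])
M=R.from_rotvec(o["ee_rot"]).as_matrix();print(M.round(3))
im=get_image("wrist")[:,:,::-1].copy();cv2.imwrite("pics/w1.png",im)
E
```

```text
clock: 1.35
position: [0.4068, 0.2033, 0.2377]
ee_rot: [-0.176, 3.137, 0.0]
force: [1.3, 0.7, -0.1]
width: 0.999
gripper_force: 0.0
clock: 2.6
position: [0.4294, -0.2817, 0.2376]
ee_rot: [0.165, -3.136, 0.003]
force: [0.1, 0.5, -1.0]
width: 0.999
gripper_force: 0.0
2.6 [ 0.4294301  -0.28166363  0.2376048 ] [ 0.16501063 -3.13641887  0.00323731]
[[-0.994 -0.105 -0.001]
 [-0.105  0.994 -0.002]
 [ 0.001 -0.002 -1.   ]]
```

View pics/w1.png

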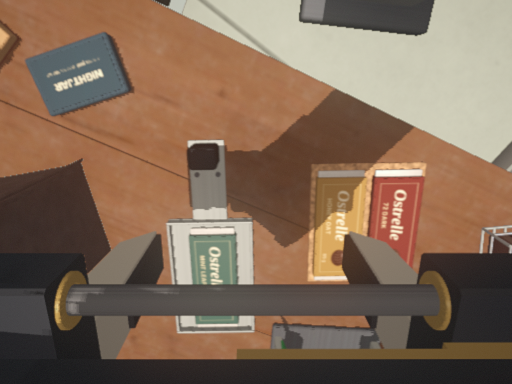

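The wrist view shows the grip block's dark top near (203,156) and the tongue straight below it, nearly aligned with the tool.

```bash
python3 - <<'E'
from h import *
o=observe();pose=(o["position"],o["ee_rot"])
im=cv2.imread("pics/w1.png");v=im.max(2)
g=(v<60).astype('u1');g[:,:180]=0;g[:,228:]=0;g[:138]=0;g[180:]=0
r=cv2.minAreaRect(cv2.findNonZero(g));x=cv2.boundingRect(g);print(r,x)
print(onz("wrist",[[x[0],x[1]],[x[0]+x[2],x[1]],[x[0],x[1]+x[3]],[x[0]+x[2],x[1]+x[3]],[203,154]],.04,pose).round(4))
# tray near corners, tongue
t=onz("wrist",[[167,220],[254,218],[177,333],[254,331]],.014,pose);print(t.round(4),np.arctan2(*(t[2]-t[0])[1::-1]),np.arctan2(*(t[3]-t[1])[1::-1]),t.mean(0))
E
```

```text
((202.5, 156.0), (24.0, 29.0), 90.0) (188, 144, 30, 25)
[[ 0.4149 -0.3471  0.04  ]
 [ 0.4116 -0.3172  0.04  ]
 [ 0.4407 -0.3458  0.04  ]
 [ 0.4374 -0.3152  0.04  ]
 [ 0.4234 -0.3315  0.04  ]]
[[ 0.5109 -0.371   0.014 ]
 [ 0.4976 -0.2712  0.014 ]
 [ 0.6676 -0.3527  0.014 ]
 [ 0.6537 -0.254   0.014 ]] 0.11601941298517143 0.11019673774288441 [ 0.58243201 -0.31223191  0.014     ]
```

```bash
python3 -m pendant '[0.008,-0.048,0,0,0,0,0.0918, 0,0,0.05,0,0,0,0.0918, 0,0,0.05,0,0,0,0.0918, 0,0,0.05,0,0,0,0.0918, 0,0,0,0,0,0,0.0918, 0,0,0,0,0,0,0.0918]'
```

```text
clock: 3.4
position: [0.4293, -0.3256, 0.0892]
ee_rot: [-0.177, 3.135, -0.001]
force: [0.5, -1.3, 1.4]
width: 1.002
gripper_force: 0.0
```

```bash
python3 -m pendant '[0.004,-0.005,0.023,0,0,0,0.0918, 0,0,0.023,0,0,0,0.0918, 0,0,0.023,0,0,0,0.0918, 0,0,0,0,0,0,0.0918]'
python3 -m pendant '[0,0,0,0,0,0,0.02, 0,0,0,0,0,0,0.02,0,0,0,0,0,0,0.02,0,0,0,0,0,0,0.02,0,0,0,0,0,0,0.02,0,0,0,0,0,0,0.02]' 60
```

```text
clock: 3.9
position: [0.4257, -0.3312, 0.0197]
ee_rot: [-0.177, 3.136, -0.0]
force: [-0.6, 0.4, 0.1]
width: 0.999
gripper_force: 0.0
clock: 4.65
position: [0.425, -0.3313, 0.0187]
ee_rot: [0.176, -3.137, 0.0]
force: [-0.4, -1.1, 0.2]
width: 0.394
gripper_force: 0.3
```

```bash
python3 -m pendant '[0,0,0,0,0,0,0, 0,0,0,0,0,0,0,0,0,0,0,0,0,0,0,0,0,0,0,0,0,0,0,0,0,0,0,0]' 60
```

```text
clock: 5.28
position: [0.425, -0.3312, 0.0187]
ee_rot: [0.176, -3.137, -0.0]
force: [-0.0, -1.2, -1.0]
width: 0.32
gripper_force: 59.9
```

```bash
python3 -m pendant '[0,0,-0.01,0,0,0,0, 0,0,-0.015,0,0,0,0, 0,0,-0.015,0,0,0,0, 0,0,-0.015,0,0,0,0, 0,0,-0.015,0,0,0,0, 0,0,-0.01,0,0,0,0,0,0,0,0,0,0,0]'
python3 - <<'E'
from h import *
o=observe();print(o["ft_torque"],o["position"])
a=get_image("wrist")[:,:,::-1];b=get_image("top")[:,:,::-1];s=get_image("scene")[:,:,::-1]
cv2.imwrite("pics/l1.png",np.hstack([a[130:384,100:350],cv2.resize(s[150:277,240:365],None,fx=2,fy=2)[:254],cv2.resize(b[155:282,250:375],None,fx=2,fy=2)[:254]]))
cv2.imwrite("pics/w2.png",a)
E
```

```text
clock: 6.15
position: [0.4254, -0.3314, 0.0996]
ee_rot: [-0.176, 3.135, -0.001]
force: [0.7, -0.3, -2.0]
width: 0.323
gripper_force: 59.9
[ 0.04935143  0.29225882 -0.01309017] [ 0.4254433  -0.33140671  0.09955184]
```

View pics/l1.png

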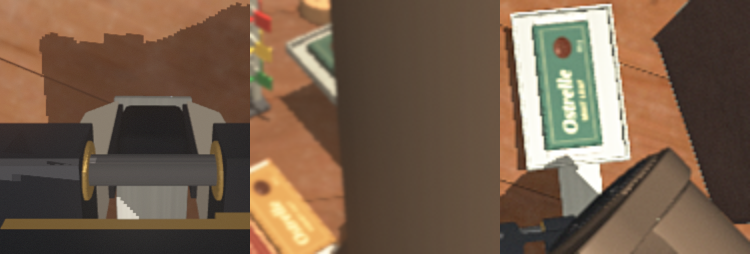

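The sheet and bar are up. The far-left tray corner shows in both the top view (about 256,161) and the scene view (about 260,171), so I'll triangulate it to check for droop. The starting pictures, where its height is known, serve as reference.

```bash
cat >> h.py <<'E'
def tri(uvs):
    A=np.zeros((3,3));b=np.zeros(3);ds=[]
    for n,uv in uvs.items():
        e,d=ray(n,[uv]);d=d[0]/np.linalg.norm(d[0]);P=np.eye(3)-np.outer(d,d);A+=P;b+=P@e;ds.append((e,d))
    x=np.linalg.solve(A,b);return x,[np.linalg.norm(np.cross(x-e,d)) for e,d in ds]
def white(im,box):
    h=cv2.cvtColor(im,cv2.COLOR_BGR2HSV);m=((h[...,2]>150)&(h[...,1]<70)).astype('u1')
    k=np.zeros_like(m);k[box[1]:box[3],box[0]:box[2]]=1;m*=k
    n,l,st,c=cv2.connectedComponentsWithStats(m);return cv2.findNonZero((l==1+st[1:,4].argmax()).astype('u1')).reshape(-1,2)
E
python3 - <<'E'
from h import *
o=observe()
t1=get_image("top")[:,:,::-1].copy();s1=get_image("scene")[:,:,::-1].copy()
cv2.imwrite("pics/t1.png",t1);cv2.imwrite("pics/s1.png",s1)
for t,s,tb,sb in((cv2.imread("pics/top0.png"),cv2.imread("pics/scene0.png"),(248,158,318,240),(254,175,340,245)),(t1,s1,(248,150,320,245),(252,140,290,215))):
    T=white(t,tb);S=white(s,sb)
    q=cv2.boxPoints(cv2.minAreaRect(T));tl=q[(q.sum(1)).argmin()]; raw=T[T.sum(1).argmin()]
    sl=S[S[:,0].argmin()]; sl=S[S[:,0]==S[:,0].min()].mean(0)
    print(tl,raw,sl,q.round(1).tolist()); print(tri({"top":tl,"scene":sl}))
E
```

```text
[253.7249  170.55762] [254 171] [259.  196.5] [[253.6999969482422, 170.60000610351562], [301.20001220703125, 164.39999389648438], [310.6000061035156, 237.0], [263.20001220703125, 243.10000610351562]]
(array([ 0.65390829, -0.25597229,  0.00914077]), [np.float64(0.0027420350457193713), np.float64(0.0027420350457193583)])
[254.56244 161.58261] [255 162] [258.  172.5] [[254.60000610351562, 161.60000610351562], [306.29998779296875, 156.0], [315.5, 242.1999969482422], [263.79998779296875, 247.8000030517578]]
(array([ 0.65574363, -0.25560031,  0.08703301]), [np.float64(0.0018219539137028134), np.float64(0.001821953913702695)])
```

Droop is only about 3 mm at the far end. Next I'll back off, lower slightly, turn to the rack's yaw and shift left, gently because of the bar.

```bash
python3 -m pendant '[0.007,0.001,0.003,0,0,0,0, 0.013,0.0015,0.003,0,0,0,0, 0.015,0.0015,0.003,0,0,0.01,0, 0.01,0.001,0,0,0,0.02,0, 0.005,0.001,0,0,0,0.021,0, 0,0,0,0,0,0.02,0, 0,0.01,0,0,0,0,0, 0,0.02,0,0,0,0,0, -0.001,0.027,0,0,0,0,0, -0.001,0.027,0,0,0,0,0]'
python3 -m pendant '[-0.001,0.027,0,0,0,0,0, -0.001,0.022,0,0,0,0,0, -0.001,0.015,0,0,0,0,0, -0.001,0.009,0,0,0,0,0, -0.001,0.004,0,0,0,0,0, 0,0,0,0,0,0,0, 0,0,0,0,0,0,0]'
python3 - <<'E'
from h import *
o=observe();p=o["position"];M=R.from_rotvec(o["ee_rot"]).as_matrix();print(p,np.arctan2(-M[1,0],-M[0,0]),M[2].round(4))
u=np.array([.9991,.042]);n=np.array([-.042,.9991]);d=p[:2]-[.6475,-.159];print("along",d@u,"lat",d@n)
t=get_image("top")[:,:,::-1].copy();s=get_image("scene")[:,:,::-1].copy()
cv2.imwrite("pics/t2.png",t);cv2.imwrite("pics/s2.png",s)
f=lambda a:cv2.resize(a,None,fx=3,fy=3,interpolation=cv2.INTER_CUBIC)
cv2.imwrite("pics/z3.png",np.hstack([f(t[135:275,150:280]),f(s[140:280,140:270])]))
E
```

```text
clock: 7.65
position: [0.3735, -0.245, 0.0897]
ee_rot: [-0.066, 3.141, 0.0]
force: [-0.1, 0.3, -2.6]
width: 0.321
gripper_force: 59.9
clock: 8.52
position: [0.3751, -0.1701, 0.0898]
ee_rot: [-0.063, 3.141, -0.0]
force: [-0.0, -0.5, -2.8]
width: 0.326
gripper_force: 59.9
[ 0.37508916 -0.17005184  0.08975949] 0.04024255153596201 [-2.e-04 -3.e-04 -1.e+00]
along -0.27262985128553296 lat 0.0003993622508930897
```

View pics/z3.png

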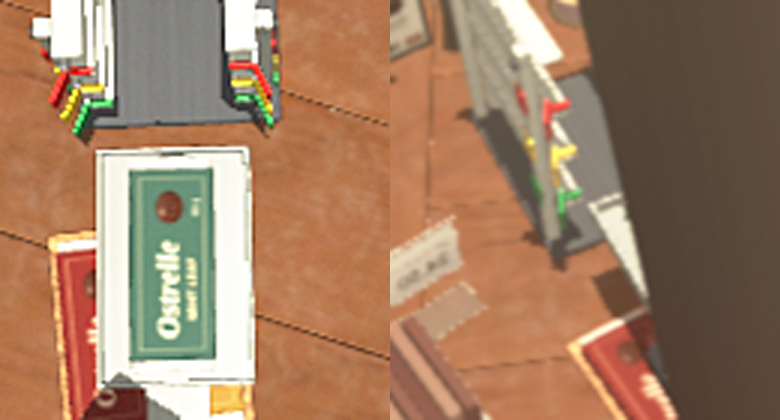

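```bash
python3 - <<'E'
from h import *
T=white(cv2.imread("pics/t2.png"),(178,180,236,262));q=cv2.boxPoints(cv2.minAreaRect(T)).astype(float)
z=lambda p,o:(np.array(p,float)+.5)/3-.5+np.array(o)
q2=z([[97,152],[249,147],[255,381],[104,386]],(150,135))
u=np.array([.9991,.042]);n=np.array([-.042,.9991])
for Q in(q,q2):
    P=onz("top",Q,.083)[:,:2]-[.6475,-.159];print(Q.round(1).tolist(),np.c_[P@u,P@n].round(4).tolist())
x,e=tri({"top":q2[0],"scene":z([202,205],(140,140))});d=x[:2]-[.6475,-.159];print(x,e,d@u,d@n)
E
```

```text
[[178.0, 184.0], [234.0, 184.0], [234.0, 261.0], [178.0, 261.0]] [[-0.0332, 0.0575], [-0.0377, -0.0528], [-0.1879, -0.0475], [-0.1832, 0.0595]]
[[182.0, 185.3], [232.7, 183.7], [234.7, 261.7], [184.3, 263.3]] [[-0.0362, 0.0496], [-0.0369, -0.0502], [-0.1892, -0.0487], [-0.1881, 0.0475]]
[ 0.60854123 -0.11197314  0.08353861] [np.float64(0.0011009905551162568), np.float64(0.0011009905551161519)] -0.03694858139042487 0.04862080716717545
```

The tray is centred on the rack mid-plane within about 1 mm, and its underside is near 0.070 m, inside the 61 to 82 mm window. I'll insert it.

```bash
python3 -m pendant '[-0.006,0,0,0,0,0.001,0, -0.012,0,0,0,0,0.001,0, -0.015,0,0,0,0,0,0, -0.015,0,0,0,0,0,0, -0.012,0,0,0,0,0,0,-0.01,0,0,0,0,0,0,-0.01,0,0,0,0,0,0,-0.006,0,0,0,0,0,0,0,0,0,0,0,0,0]'
python3 - <<'E'
from h import *
o=observe();p=o["position"];M=R.from_rotvec(o["ee_rot"]).as_matrix();print(p,np.arctan2(-M[1,0],-M[0,0]),o["ft_torque"])
u=np.array([.9991,.042]);n=np.array([-.042,.9991]);d=p[:2]-[.6475,-.159];print("along",d@u,"lat",d@n)
t=get_image("top")[:,:,::-1].copy();s=get_image("scene")[:,:,::-1].copy()
f=lambda a:cv2.resize(a,None,fx=4,fy=4,interpolation=cv2.INTER_CUBIC)
cv2.imwrite("pics/z4.png",np.hstack([f(t[125:265,160:255]),f(s[120:260,160:260])]))
E
```

```text
clock: 9.75
position: [0.4612, -0.1661, 0.0897]
ee_rot: [-0.062, 3.141, -0.0]
force: [-0.2, 0.3, -2.4]
width: 0.321
gripper_force: 59.9
[ 0.46120483 -0.16607234  0.08967908] 0.03925525406691982 [0.02517538 0.33400328 0.00582726]
along -0.18642454437320705 lat 0.000758421332314373
```

View pics/z4.png

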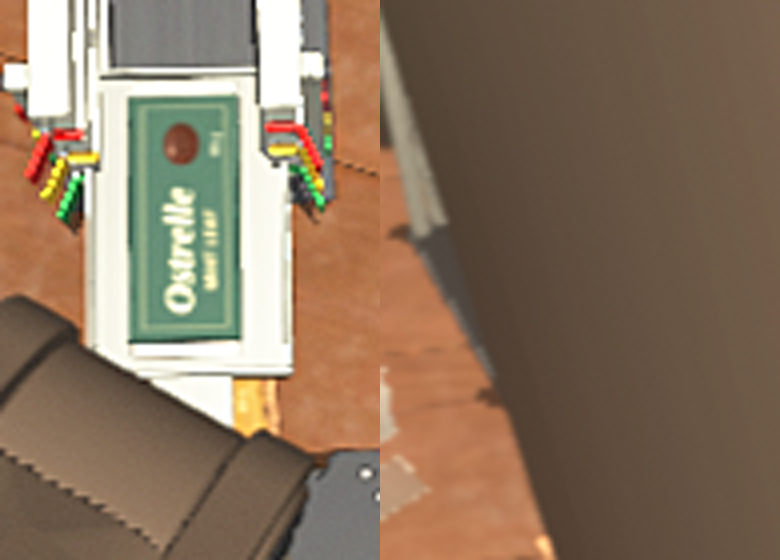

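The tray is now above the green lips and below the gold ledges, with no contact force. I'll continue in to the final depth.

```bash
python3 -m pendant '[-0.006,-0.0003,0,0,0,0,0, -0.012,-0.0003,0,0,0,0,0, -0.016,0,0,0,0,0,0, -0.016,0,0,0,0,0,0, -0.016,0,0,0,0,0,0,-0.016,0,0,0,0,0,0,-0.014,0,0,0,0,0,0,-0.012,0,0,0,0,0,0,-0.008,0,0,0,0,0,0,0,0,0,0,0,0,0]'
python3 - <<'E'
from h import *
o=observe();p=o["position"];M=R.from_rotvec(o["ee_rot"]).as_matrix();print(p,np.arctan2(-M[1,0],-M[0,0]),o["ft_torque"],o["force"])
u=np.array([.9991,.042]);n=np.array([-.042,.9991]);d=p[:2]-[.6475,-.159];print("along",d@u,"lat",d@n)
t=get_image("top")[:,:,::-1].copy()
f=lambda a:cv2.resize(a,None,fx=4,fy=4,interpolation=cv2.INTER_CUBIC)
cv2.imwrite("pics/z5.png",f(t[60:200,150:260]))
E
```

```text
clock: 11.1
position: [0.5773, -0.162, 0.0896]
ee_rot: [-0.062, 3.141, 0.0]
force: [-1.1, -0.1, -1.6]
width: 0.322
gripper_force: 59.9
[ 0.5772774  -0.1620122   0.08963265] 0.03944850898795417 [ 0.05105293  0.34868303 -0.00617301] [-1.05410517 -0.13791938 -1.64634807]
along -0.07028590784340737 lat -6.013529088624354e-05
```

View pics/z5.png

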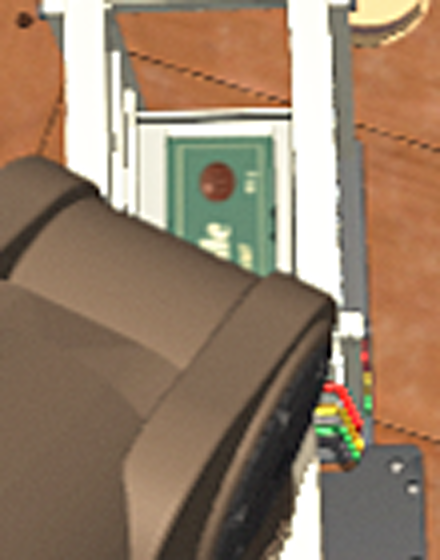

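The sheet is in to nominal depth (grip 70 mm in front of the entry) with no contact force. I'll lower it about 16 mm onto the rails.

```bash
python3 -m pendant '[0,0,0.003,0,0,0,0, 0,0,0.004,0,0,0,0, 0,0,0.003,0,0,0,0, 0,0,0.002,0,0,0,0, 0,0,0,0,0,0,0]'; python3 -m pendant '[0,0,0.0015,0,0,0,0,0,0,0.0015,0,0,0,0,0,0,0,0,0,0,0]'
```

```text
clock: 11.78
position: [0.5767, -0.1621, 0.0775]
ee_rot: [0.061, -3.141, -0.0]
force: [-1.2, 0.1, -2.2]
width: 0.32
gripper_force: 59.9
clock: 12.15
position: [0.5768, -0.1621, 0.0746]
ee_rot: [0.061, -3.141, -0.0]
force: [0.1, -0.6, -2.6]
width: 0.325
gripper_force: 59.9
```

```bash
python3 -m pendant '[0,0,0.001,0,0,0,0,0,0,0.001,0,0,0,0,0,0,0,0,0,0,0]'; python3 -c "
from h import *;print(observe()['ft_torque'],observe()['force'])"
```

```text
clock: 12.52
position: [0.5769, -0.1622, 0.0734]
ee_rot: [-0.061, 3.14, 0.0]
force: [-3.6, 1.2, 6.4]
width: 0.324
gripper_force: 60.0
[0.19758705 0.57554045 0.04580313] [-3.56512858  1.23335745  6.41048334]
```

Contact with the rails shows: about 9 N of load has shifted, and the underside is at 0.055 m. I'll release.

```bash
python3 -m pendant '[0,0,0,0,0,0,0.05,0,0,0,0,0,0,0.06,0,0,0,0,0,0,0.07,0,0,0,0,0,0,0.07,0,0,0,0,0,0,0.07]'
python3 -m pendant '[0,0,-0.01,0,0,0,0.07,0,0,-0.02,0,0,0,0.07,0,0,-0.03,0,0,0,0.07,0,0,-0.04,0,0,0,0.07,0.02,0,-0.04,0,0,0,0.07,0.03,0,-0.03,0,0,0,0.07,0.04,0,0,0,0,0,0.07,0.04,0,0,0,0,0,0.07,0.03,0,0,0,0,0,0.07,0,0,0,0,0,0,0.07]'
python3 - <<'E'
from h import *
t=get_image("top")[:,:,::-1].copy();s=get_image("scene")[:,:,::-1].copy();w=get_image("wrist")[:,:,::-1].copy()
f=lambda a,k:cv2.resize(a,None,fx=k,fy=k,interpolation=cv2.INTER_CUBIC)
a=f(t[60:210,150:260],3.4);b=w[0:384,80:480];h=min(a.shape[0],384)
cv2.imwrite("pics/z6.png",np.hstack([f(t[60:210,150:260],3.9),cv2.resize(w[60:384,100:420],(361,585))]));cv2.imwrite("pics/t6.png",t);cv2.imwrite("pics/s6.png",s)
E
```

```text
clock: 13.15
position: [0.5769, -0.1621, 0.0727]
ee_rot: [0.061, -3.141, -0.0]
force: [0.1, -0.3, 0.5]
width: 0.754
gripper_force: 0.0
clock: 14.4
position: [0.4152, -0.1687, 0.2435]
ee_rot: [-0.059, 3.14, 0.002]
force: [0.1, -0.2, -0.2]
width: 0.763
gripper_force: 0.0
```

View pics/z6.png

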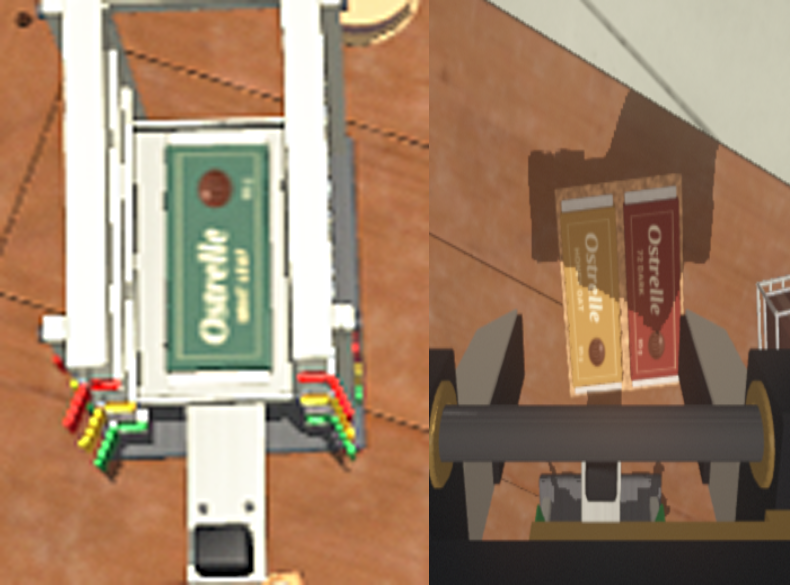

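The sheet lies in the rack with the bar on it. The near rim is at crop row 400 and the green lips are at about row 425. I'll check the position and level numerically.

```bash
python3 - <<'E'
from h import *
z=lambda p:(np.array(p,float)+.5)/3.9-.5+[150,60]
q=z([[135,403],[289,398],[135,124],[284,120],[223,530],[128,425],[318,420]])
P=onz("top",q,[.069,.069,.069,.069,.095,.061,.061])[:,:2]-[.6475,-.159]
u=np.array([.9991,.042]);n=np.array([-.042,.9991]);print(np.c_[P@u,P@n].round(4))
g=tri({"top":z([223,550]),"scene":[0,0]})[0] if 0 else None
s=cv2.imread("pics/s6.png");cv2.imwrite("pics/z7.png",cv2.resize(s[90:240,150:290],None,fx=4,fy=4,interpolation=cv2.INTER_CUBIC))
E
```

```text
[[ 0.0122  0.0464]
 [ 0.0118 -0.0334]
 [ 0.1651  0.0439]
 [ 0.1646 -0.0355]
 [-0.0605  0.0004]
 [ 0.0025  0.0513]
 [ 0.0013 -0.0478]]
```

View pics/z7.png

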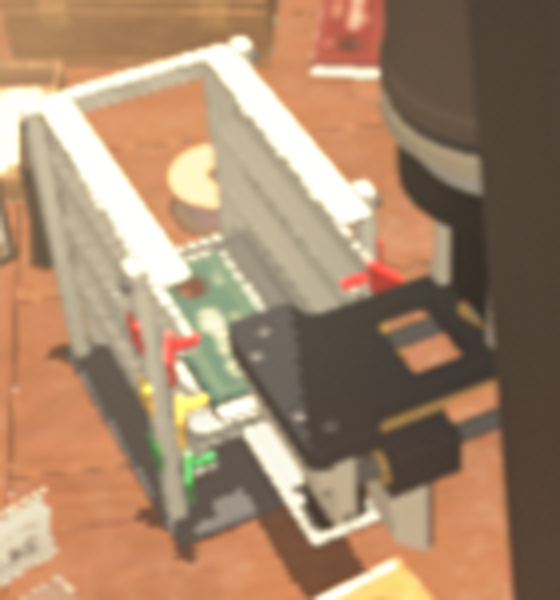

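The scene view shows the sheet on the green rails, under the gold ones, with the bar on it and the gripper clear. The near rim is 12 mm behind the entry, where 5 mm is needed. The far rim is at 165 mm, short of the back stop.

```bash
python3 -c "
from cell import *;print(sign_off())"
```

```text
the job is handed in; nothing more can be done
None
```

The sheet, with the green bar still on it, is on the green rails behind the lips and released; the other two bars were left in place, and I handed the job in at about 14.5 s of robot time.

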